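Seat the inspection lens on its three-point mount over a filter paper

TASK

Pick up the clear inspection lens with the brass flange and set it down gently on the blue three-point mount, barrel up and centred between the white guide posts, so that its flange lies level on all three brass ball tips and it cannot rock; then let go. Do not drop it, and leave the amber and green filters where they stand.

Things in the scene. Friction and masses are not known exactly. Their poses are not given: they have to be found in the camera images.
- lens_mid (a point): The loose lens to seat, upright on the bench: black barrel 46 mm in diameter, pale clear glass and brass ring on top; at its foot a brass flange 84 mm in diameter, 6 mm thick. 64 mm tall, about 240 g, round (yaw is free). Point: on the axis, 32 mm above the underside; z points up the barrel. Grip the barrel from above, fingertips above the flange.
- mount_seat (a point): Fixed mount: blue round base 136 mm wide, 10 mm thick; three posts with 10 mm brass ball tips at radius 30 mm, at 0, 120, 240 deg from the point's x, tops 40 mm above the bench. Outside each, at radius 57 mm, a white guide post 12 mm thick, cone-tipped, 49 mm high. Point: on the axis, level with the ball tops; z up. Seated, the lens's underside is at this height, lens_mid 32 mm above it.
- amberfilter_mid (a point): Bystander, loose: amber filter of the same shape and size as the lens, with black barrel, aluminium flange and amber glass. The point is on its axis, 32 mm above its underside. To be left where it stands.
- greenfilter_mid (a point): Bystander, loose: green filter of the same shape and size as the lens, with white barrel, grey flange and green glass. The point is on its axis, 32 mm above its underside. To be left where it stands.
Not all that is in view belongs to the job. Of the things that look like the part that bears lens_mid, take the one that is farthest to the robot's right at the start. Of the things that look like the part that bears mount_seat, the smaller one is meant.

How it is judged:
By the outcome, as a careful person would: the job done as asked, in the order asked, and still so for the second after the job is handed in, with the robot touching nothing.
It also fails if it takes over 38 s, if anything falls off the work surface, if the arm or the gripper's body presses on something with over 40 N, if the wrist force passes 120 N, or if a joint passes its speed limit or range.

ROBOT

A 6-joint arm with a two-finger parallel gripper is mounted at the origin on the work surface. World frame = base frame: x ahead of the robot, y to its left, z up, the work surface at z = 0. Lengths are in m, angles in rad, forces in N, time in s.
With the tool pointing down it reaches from about 0.25 to 0.725 m from the base axis. Payload 4 kg.
Tool frame: the origin (TCP) lies midway between the tips of the shut fingers; the grasp point (between the pads) lies 19 mm behind it; z points along the fingers, y is the direction in which the jaws open and shut (so a half turn about z gives the same grasp; the last joint's range is limited). The gripper opens to 85 mm and grips with 20 to 120 N. Pads are 22 mm wide; open, the fingers measure 114 mm over their backs; the gripper's body (76 mm by 85 mm) begins 54 mm behind the grasp point. The pads swing forward as they close: fully open they stand 13 mm farther back than shut.
Start: joints at [-1.346, 0.241, 0.005, 1.335, 0, 1.571], TCP at [0.111, -0.487, 0.231] pointing down, gripper open.
Joint ranges: [-2.72, 2.72], [-1.05, 1.87], [-1.09, 1.28], [-1.99, 2.15], [-1.42, 1.44], [-3.14, 3.14]. Speed limits (rad/s): [2.79, 2.79, 3.14, 3.14, 3.14, 3.14].

INTERFACE

Orientations are given as a unit quaternion [x, y, z, w].
In Python, from workcell import monitor, cams, order gives the robot as it stands.
- The arm moves only by the tool send_rows, never from a script. Its argument "moves" is a list of rows, each a list of 4 numbers: the shift along the tool's x, y, z as a fraction of full scale, then the turn about the tool's z as a fraction of full scale. A call has 1 to 20 rows; each row shifts and turns the commanded pose from where the row before left it, along the tool's axes as they then stand; what a row does not reach is not made up. Full scale, the value 1, is 100 cm for a shift and 0.1 rad for a turn. A row lasts 1/10 s, in which the tool goes at most 50 mm and 8.59 degrees, less where a joint would pass 70% of its speed; a pose out of reach is approached as far as the arm can. A call with a number of a shift or a turn outside -1 to 1 is refused whole. A call with a gripper value outside its range is refused whole. "claw" is the gripper's target within -1 to 1 (fully open at 1, half-way at 0, shut at -1), set as the call begins (left out, the last holds). The fingers move at their own pace and stop on an object; the grip force is fixed at half the most. Time passes only in rows, so rows that do not move let the fingers close. It gives the time, the measured TCP pose, the force and the opening at its end, in the units of the state.
- monitor.get_obs(): the state, without advancing time (a new reading comes with each control period).
- cams.camera(name): name is "scene" or "top" or "wrist"; returns (picture, depth): 400x640x3 uint8, blue, green, red; 400x640 float32, m along the optical axis (not along the pixel's ray), 0 where there is no reading.
- cams.camera_info(name): a dict with "intrinsics" (3x3 intrinsics, pixels), "T" (4x4, takes a point from camera to world coordinates); the wrist camera has in their place "mount" (4x4, takes a point from camera to tool coordinates, whose origin is the TCP and whose axes are the flange's). Camera axes: x right, y up, looking along -z (the intrinsics and any distortion apply to the point x, -y, -z); pixel columns grow to the right and rows downward; lengths in m; the calibration is good to about 2 mm. A picture is of the moment at which its call begins: read the wrist's pose just before it. camera_info takes no time and is no camera call.
- order.job_done(): hands the job in, once; it reports no verdict.
The state is a dict: "clock": time; "joint_pos": joint angles; "joint_vel": joint speeds; "tau": joint torques, N m; "eef_pos": TCP position; "tool_rot": TCP orientation; "ft_force": force on the tool from outside, world axes, zero at the start; "ft_torque": the same for the moment, N m; "grip_width": finger opening in m.
Only numpy, scipy, OpenCV 4.12 (cv2) and the standard library are available. Lean on these libraries where they do the work, as an engineer would, in place of code of your own. Each camera call takes 0.05 s, during which the arm holds its last target.

## Working session

There is one attempt and no reset: what is moved stays moved. The work goes in short steps, Python scripts to look and compute and a tool call to move; the robot and the scene stay as the last step left them, time stands still between calls to the robot, and variables do not carry over. Pictures are saved under pics/ and viewed, and the job is handed in when it is done.

Besides the shell and the picture viewer there is one more tool, called as name(argument=value, ...) on one line, values as JSON. send_rows: Moves the arm, as the interface text tells. Its arguments: {"type":"object","properties":{"moves":{"type":"array","items":{"type":"array","items":{"type":"number","minimum":-1,"maximum":1}}},"claw":{"type":"number"}},"required":["moves"]}

```bash
ls; mkdir -p pics
python3 - <<'E'
from workcell import monitor,cams,order
import cv2,numpy as np
print(monitor.get_obs())
for n in ["scene","top"]:
    p,d=cams.camera(n); cv2.imwrite(f"pics/{n}0.png",p); np.save(f"pics/{n}0.npy",d); cv2.imwrite
    print(n,cams.camera_info(n))
print(cams.camera_info("wrist"))
E
```

```text
pics
{'clock': 0.0, 'joint_pos': array([-1.34599010e+00,  2.41378600e-01,  3.72960779e-03,  1.33520765e+00,
       -1.02900698e-05,  1.57080795e+00]), 'joint_vel': array([-0.00147673,  0.00037644,  0.00037629,  0.00185358,  0.00135967,
        0.00052834]), 'tau': array([-3.86789825e-04, -3.72319615e+01,  2.52405703e+01,  1.69422693e-02,
       -2.66166326e-04,  7.20807307e-07]), 'eef_pos': array([ 0.11131468, -0.48680272,  0.23043219]), 'tool_rot': array([ 9.93689543e-01,  1.12160740e-01, -1.20667717e-04, -1.02307858e-03]), 'ft_force': array([ 1.04766512, -0.72954032, -0.31341561]), 'ft_torque': array([-0.01960175,  0.03438278, -0.01576261]), 'grip_width': 0.08533127641165213}
scene {'intrinsics': array([[518.86198332,   0.        , 315.74572346],
       [  0.        , 518.86198332, 200.16178885],
       [  0.        ,   0.        ,   1.        ]]), 'T': array([[ 0.29299307, -0.64096135,  0.70945303,  1.37675267],
       [ 0.95610267,  0.19271342, -0.22074697, -0.22786874],
       [ 0.00476916,  0.74298727,  0.66928855,  0.89571185],
       [ 0.        ,  0.        ,  0.        ,  1
[... 355 characters left out ...]
8e-02],
       [-9.26276071e-04,  9.06624150e-02,  9.95881252e-01,
         9.95278343e-01],
       [ 0.00000000e+00,  0.00000000e+00,  0.00000000e+00,
         1.00000000e+00]])}
{'intrinsics': array([[341.28258338,   0.        , 312.78955579],
       [  0.        , 341.28258338, 203.23127011],
       [  0.        ,   0.        ,   1.        ]]), 'mount': array([[ 9.23981066e-04,  9.59755222e-01,  2.80836359e-01,
         7.06798500e-02],
       [ 9.99999256e-01, -6.63267825e-04, -1.02339178e-03,
        -7.16723432e-04],
       [-7.95935881e-04,  2.80837096e-01, -9.59755121e-01,
        -1.44055944e-01],
       [ 0.00000000e+00,  0.00000000e+00,  0.00000000e+00,
         1.00000000e+00]])}
```

View pics/top0.png

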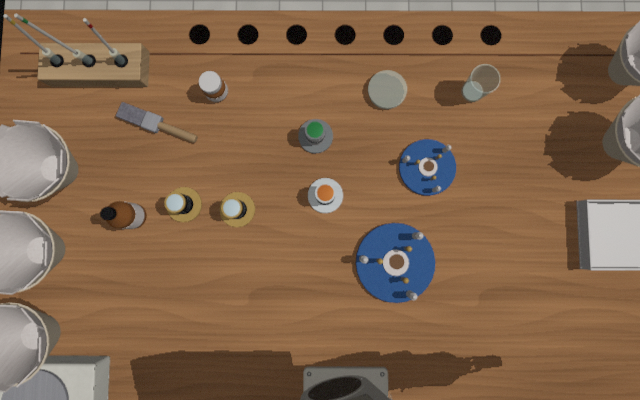

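View pics/scene0.png

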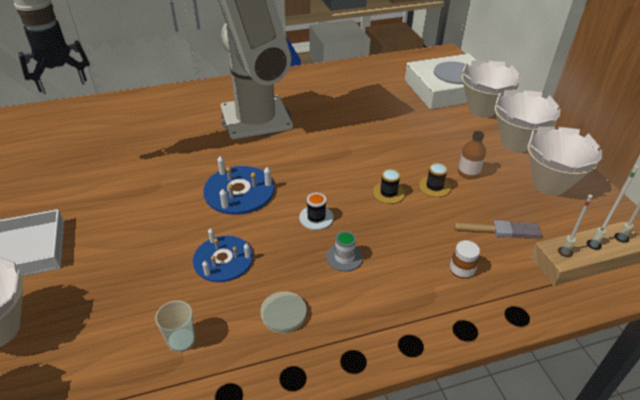

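The top view shows two brass-flanged lenses, at (183,205) and (238,209). Image right is −y, so the target is the one at (238,209). The small blue mount is at (427,167) and the larger decoy at (396,262). The amber filter is at (325,195) and the green one at (315,135).

```bash
cat > h.py <<'E'
import cv2,numpy as np
from scipy.spatial.transform import Rotation as R
from workcell import monitor,cams,order
def cam(n,obs=None):
    i=cams.camera_info(n);K=i["intrinsics"]
    if n=="wrist":
        W=np.eye(4);W[:3,:3]=R.from_quat(obs["tool_rot"]).as_matrix();W[:3,3]=obs["eef_pos"]
        return K,W@i["mount"]
    return K,i["T"]
def ray(c,uv,z):
    K,T=c;uv=np.atleast_2d(np.asarray(uv,float))
    d=np.c_[(uv[:,0]-K[0,2])/K[0,0],-(uv[:,1]-K[1,2])/K[1,1],-np.ones(len(uv))]@T[:3,:3].T
    o=T[:3,3];return o+d*((z-o[2])/d[:,2])[:,None]
def circ(P):
    P=np.asarray(P);A=np.c_[2*P[:,:2],np.ones(len(P))];s=np.linalg.lstsq(A,(P[:,:2]**2).sum(1),rcond=None)[0]
    return s[:2],np.sqrt(s[2]+s[0]**2+s[1]**2)
def circR(P,it=6,tol=.003):
    P=np.asarray(P)
    for k in range(it):
        c,r=circ(P);e=abs(np.hypot(*(P[:,:2]-c).T)-r);t=max(tol,np.percentile(e,85)) if k<it-1 else tol
        Q=P[e<t]
        if len(Q)<8: break
        P=Q
    return c,r,len(P)
E
python3 - <<'E'
from h import *
for n,boxes in {"top":dict(lens=(212,185,262,232),mount=(390,130,465,205)),"scene":dict(lens=(368,160,412,208),mount=(185,225,262,285))}.items():
    p=cv2.imread(f"pics/{n}0.png");c=cam(n);hsv=cv2.cvtColor(p,cv2.COLOR_BGR2HSV)
    for k,(a,b,e,f) in boxes.items():
        big=cv2.resize(p[b:f,a:e],None,fx=8,fy=8,interpolation=cv2.INTER_CUBIC)
        cv2.imwrite(f"pics/{n}_{k}.png",big)
        h=hsv[b:f,a:e]
        m=cv2.inRange(h,(18,110,60),(32,255,255)) if k=="lens" else cv2.inRange(h,(100,120,40),(125,255,255))
        m=cv2.morphologyEx(m,cv2.MORPH_OPEN,np.ones((2,2)))
        cs=max(cv2.findContours(m,0,1)[0],key=cv2.contourArea)
        hull=cv2.convexHull(cs)
        P=ray(c,cs[:,0]+[a,b],.006 if k=="lens" else .010)
        print(n,k,cv2.contourArea(hull),circR(P))
E
```

```text
top lens 945.0 (array([0.45420854, 0.25352406]), np.float64(0.04075445680774997), 97)
top mount 2381.0 (array([ 0.55632806, -0.19699266]), np.float64(0.06539067359098596), 146)
scene lens 510.0 (array([0.463771  , 0.25632717]), np.float64(0.04138653187391866), 59)
scene mount 2028.5 (array([ 0.56670873, -0.19357729]), np.float64(0.06582823332244504), 123)
```

send_rows(moves=[[0.036,-0.0132,0.002,0],[0.036,-0.0132,0.002,0],[0.036,-0.0132,0.002,0],[0.036,-0.0132,0.002,0],[0.036,-0.0132,0.002,0],[0.036,-0.0132,0.002,0],[0.036,-0.0132,0.002,0],[0.036,-0.0132,0.002,0],[0.036,-0.0132,0.002,0],[0.036,-0.0132,0.002,0],[0.036,-0.0132,0.002,0],[0.036,-0.0132,0.002,0],[0.036,-0.0132,0.002,0],[0.036,-0.0132,0.002,0],[0,0,0,0],[0,0,0,0],[0,0,0,0]], claw=1)

```text
clock: 1.8
eef_pos: [0.5607, -0.1952, 0.2029]
tool_rot: [0.994, 0.112, -0.001, -0.0]
ft_force: [0.1, -0.8, 0.5]
grip_width: 0.0853
```

Run:
```python
from h import *
o=monitor.get_obs();p,d=cams.camera("wrist");cv2.imwrite("pics/w1.png",p)
np.savez("pics/w1.npz",p=p,d=d,**o)
print(o["clock"],o["eef_pos"],o["tool_rot"],o["joint_pos"])
```

```text
1.8 [ 0.56068241 -0.1952417   0.2028696 ] [ 9.93720425e-01  1.11889125e-01 -7.17148634e-04 -1.60969071e-04] [-3.34921009e-01  4.41614826e-01  2.18233384e-01  1.34884741e+00
 -3.29749798e-04  2.58242400e+00]
```

View pics/w1.png

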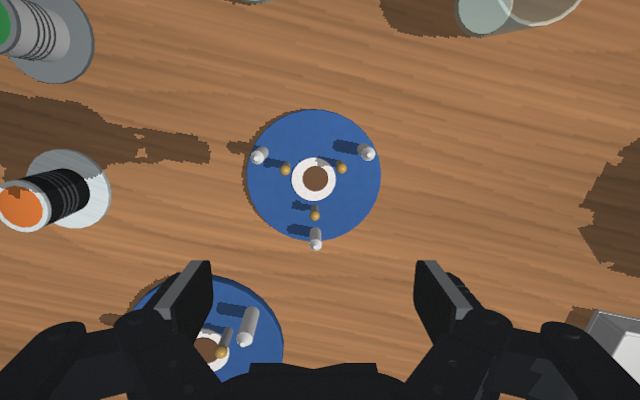

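The wrist view has the small mount centred at about (314,178). Its brass balls are at (285,170), (342,168) and (315,215), with white posts outside them at (258,155), (368,153) and (316,244). I'll fit its centre and yaw.

Run:
```python
from h import *
z=np.load("pics/w1.npz");p=z["p"];o={k:z[k] for k in("eef_pos","tool_rot")};c=cam("wrist",o)
h=cv2.cvtColor(p,cv2.COLOR_BGR2HSV)
m=cv2.inRange(h,(100,120,40),(125,255,255));m[:100]=0;m[250:]=0;m[:,:235]=0;m[:,390:]=0
cs=max(cv2.findContours(m,0,1)[0],key=cv2.contourArea)
print("base",circR(ray(c,cs[:,0],.01),tol=.0015))
roi=np.zeros_like(m);cv2.circle(roi,(314,178),75,255,-1)
b=cv2.inRange(h,(14,110,60),(30,255,255))&roi
inner=roi*0;cv2.circle(inner,(314,180),45,255,-1);cv2.circle(inner,(314,180),24,0,-1)
b&=inner
n,l,s,ce=cv2.connectedComponentsWithStats(b)
print(s[1:],ce[1:])
B=ray(c,[ce[i] for i in range(1,n) if s[i,4]>=25],.035);print("balls",B)
if len(B)>=3:
  print(circ(B)); cc=circ(B)[0]; print(np.degrees(np.arctan2(B[:,1]-cc[1],B[:,0]-cc[0])))
w=cv2.inRange(h,(0,0,120),(180,60,255))&roi
n,l,s,ce=cv2.connectedComponentsWithStats(w);print(s[1:],ce[1:])
cv2.imwrite("pics/w1crop.png",cv2.resize(p[95:260,230:400],None,fx=3.5,fy=3.5,interpolation=cv2.INTER_CUBIC))
d=z["d"]; K,T=c
for u,v in [(314,125),(314,200),(450,120)]:
    D=d[v,u];P=T@[ (u-K[0,2])/K[0,0]*D,-(v-K[1,2])/K[0,0]*D,-D,1];print(P[:3])
```

```text
base (array([ 0.5586948 , -0.19560606]), np.float64(0.06665064161721963), 361)
[[337 163   9  10  75]
 [280 165  10  10  74]
 [310 211   9   9  67]] [[340.94666667 167.65333333]
 [284.72972973 169.54054054]
 [314.11940299 215.        ]]
balls [[ 0.5794766  -0.21713709  0.035     ]
 [ 0.56614998 -0.1668543   0.035     ]
 [ 0.52904552 -0.20330779  0.035     ]]
(array([ 0.55819695, -0.19586951]), np.float64(0.030085434961295884))
[ -44.98373333   74.67176717 -165.6858326 ]
[[ 318  109    4    1    4]
 [ 326  110    1    1    1]
 [ 330  111    1    1    1]
 [ 356  124    1    1    1]
 [ 366  134    1    1    1]
 [ 368  137    2    2    2]
 [ 366  144    1    1    1]
 [ 373  144    1    1    1]
 [ 251  147   17   17  201]
 [ 361  146   14   15  136]
 [ 375  149    1    1    1]
 [ 376  151    1    1    1]
 [ 377  154    1    1    1]
 [ 291  157   45   44 1030]
 [ 378  156    1    1    1]
 [ 379  161    1    1    1]
 [ 290  165    1    2    2]
 [ 380  167    1    1    1]
 [ 290  169    1    2    2]
 [ 346  169    1    2    2]
 [ 289  173    1    1    1]
 [ 380  177    1    1    1]
 [ 380  1
[... 2381 characters left out ...]
    ]
 [279.5        232.        ]
 [349.         231.        ]
 [346.         232.66666667]
 [283.5        234.        ]
 [286.         235.        ]
 [341.         235.        ]
 [343.         234.        ]
 [288.         236.        ]
 [290.         237.        ]
 [336.         237.        ]
 [338.5        236.        ]
 [292.         238.        ]
 [294.         238.        ]
 [297.         239.        ]
 [299.         239.        ]
 [329.         239.        ]
 [333.5        238.        ]
 [302.5        240.        ]
 [307.5        241.        ]
 [324.         240.        ]]
[ 0.6100684  -0.18463453  0.01174347]
[ 0.53754315 -0.20131884  0.01289531]
[ 0.64401964 -0.31404442  0.00192813]
```

View pics/w1crop.png

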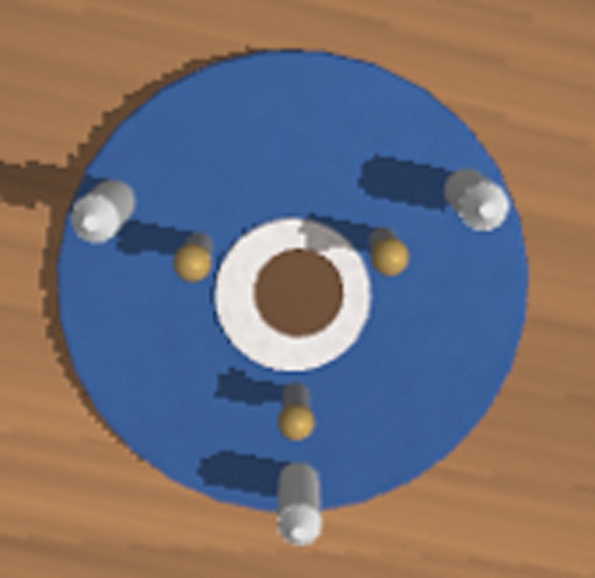

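The mount is at (0.5584, −0.1957), with ball radius 30.1 mm and post directions 75/−45/−165°, so a tool yaw of 75° keeps the jaws between the posts. I'll turn to that yaw and go over to the lens.

send_rows(moves=[[0,0,0,-0.986],[0,0,0,-0.986],[0,0,0,-0.986],[0,0,0,-0.986],[0,0,0,-0.986],[0,0,0,-0.986],[0,0,0,-0.986],[0,0,0,-0.986],[0,0,0,-0.986],[0,0,0,-0.986],[0,0,0,-0.986]])

```text
clock: 2.95
eef_pos: [0.5606, -0.1961, 0.2038]
tool_rot: [0.793, 0.61, 0.0, 0.0]
ft_force: [0.6, -0.5, -0.1]
grip_width: 0.0855
```

send_rows(moves=[[0.0313,-0.0167,0,0],[0.0313,-0.0167,0,0],[0.0313,-0.0167,0,0],[0.0313,-0.0167,0,0],[0.0313,-0.0167,0,0],[0.0313,-0.0167,0,0],[0.0313,-0.0167,0,0],[0.0313,-0.0167,0,0],[0.0313,-0.0167,0,0],[0.0313,-0.0167,0,0],[0.0313,-0.0167,0,0],[0.0313,-0.0167,0,0],[0.0313,-0.0167,0,0],[0,0,0,0],[0,0,0,0],[0,0,0,0]])

```text
clock: 4.55
eef_pos: [0.4572, 0.2528, 0.2035]
tool_rot: [0.794, 0.608, -0.0, 0.0]
ft_force: [-0.1, -0.8, 0.2]
grip_width: 0.0858
```

Run:
```python
from h import *
o=monitor.get_obs();p,d=cams.camera("wrist");cv2.imwrite("pics/w2.png",p)
np.savez("pics/w2.npz",p=p,d=d,**o)
print(o["clock"],o["eef_pos"],R.from_quat(o["tool_rot"]).as_matrix(),o["joint_pos"])
```

```text
4.55 [0.45716754 0.25284562 0.20352309] [[ 2.60179029e-01  9.65560379e-01  1.62488140e-04]
 [ 9.65560338e-01 -2.60178954e-01 -3.82994229e-04]
 [-3.27528059e-04  2.56539170e-04 -9.99999913e-01]] [ 5.05437490e-01  2.98293173e-01  9.52047047e-03  1.28206690e+00
 -4.13780865e-04  2.33944141e+00]
```

View pics/w2.png

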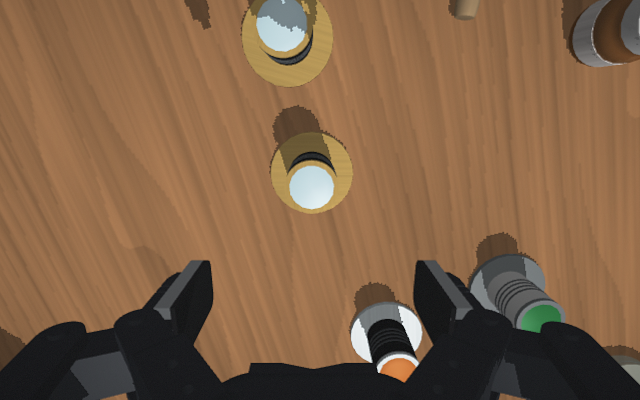

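The wrist view shows the target lens with its flange at about (311,172) and its top glass at (311,187). The other lens is at (287,40), well clear.

Run:
```python
from h import *
z=np.load("pics/w2.npz");p=z["p"];o={k:z[k] for k in("eef_pos","tool_rot")};c=cam("wrist",o)
h=cv2.cvtColor(p,cv2.COLOR_BGR2HSV)
m=cv2.inRange(h,(18,90,40),(32,255,255));m[:118]=0;m[225:]=0;m[:,:260]=0;m[:,365:]=0
m=cv2.morphologyEx(m,cv2.MORPH_OPEN,np.ones((3,3)))
cs=max(cv2.findContours(m,0,1)[0],key=cv2.contourArea)
print("flange",circR(ray(c,cs[:,0],.006),tol=.0012))
g=cv2.inRange(h,(80,5,150),(110,80,255));g[:150]=0;g[225:]=0;g[:,:260]=0;g[:,365:]=0
cs=max(cv2.findContours(g,0,1)[0],key=cv2.contourArea)
print("glass",circR(ray(c,cs[:,0],.062),tol=.0012))
```

```text
flange (array([0.45587697, 0.25623403]), np.float64(0.04145794222365112), 232)
glass (array([0.45557086, 0.2554197 ]), np.float64(0.01835918413877823), 121)
```

Both measurements agree: lens axis at (0.4557, 0.2559). I'll centre over it, descend and close.

send_rows(moves=[[0.0026,-0.0023,0,0],[0,0,0.0225,0],[0,0,0.0225,0],[0,0,0.0225,0],[0,0,0.0225,0],[0,0,0.0225,0],[0,0,0.0225,0],[0,0,0.0225,0],[0,0,0.0155,0],[0,0,0.01,0],[0,0,0.0045,0],[0,0,0,0],[0,0,0,0]])

```text
clock: 5.9
eef_pos: [0.4561, 0.2576, 0.0165]
tool_rot: [0.793, 0.609, 0.001, 0.0]
ft_force: [0.5, 0.2, 0.1]
grip_width: 0.0851
```

Run:
```python
from h import *
o=monitor.get_obs();p,d=cams.camera("wrist");cv2.imwrite("pics/w3.png",p)
print(o["clock"],o["eef_pos"],o["ft_force"])
```

```text
5.9 [0.45610037 0.2575719  0.01654232] [0.5455309  0.21879668 0.12820557]
```

View pics/w3.png

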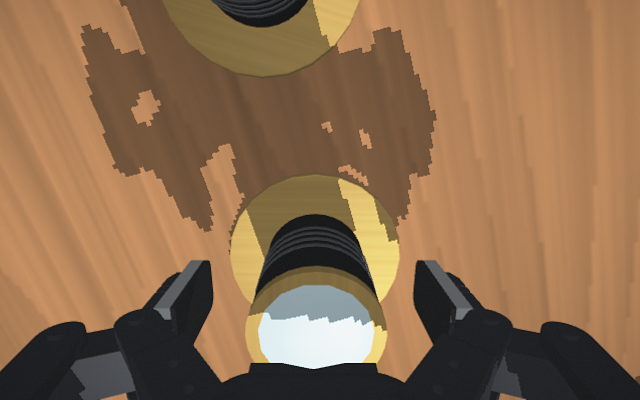

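The barrel is centred between the open fingers, which are clear of the flange. Closing.

send_rows(moves=[[-0.001,0,0,0],[0,0,0,0],[0,0,0,0],[0,0,0,0],[0,0,0,0],[0,0,0,0],[0,0,0,0],[0,0,0,0],[0,0,0,0],[0,0,0,0]], claw=-1)

```text
clock: 6.95
eef_pos: [0.456, 0.2567, 0.0166]
tool_rot: [0.793, 0.609, 0.001, 0.0]
ft_force: [0.4, -0.8, 5.1]
grip_width: 0.0451
```

send_rows(moves=[[0,0,-0.003,0],[0,0,-0.005,0],[0,0,-0.012,0],[0,0,-0.02,0],[0,0,-0.03,0],[0,0,-0.03,0],[0,0,-0.02,0],[0,0,0,0],[0,0,0,0]])

```text
clock: 7.85
eef_pos: [0.455, 0.2564, 0.1359]
tool_rot: [0.793, 0.609, 0.0, 0.0]
ft_force: [-0.5, -0.7, -3.4]
grip_width: 0.045
```

Run:
```python
from h import *
o=monitor.get_obs();p,d=cams.camera("wrist");cv2.imwrite("pics/w4.png",p)
np.savez("pics/w4.npz",p=p,d=d,**o)
p2,_=cams.camera("scene");cv2.imwrite("pics/s4.png",cv2.resize(p2[80:250,300:520],None,fx=3,fy=3))
print(o["clock"],o["eef_pos"],o["ft_force"],o["grip_width"])
```

```text
7.85 [0.4550452  0.25637164 0.13586395] [-0.54275869 -0.70708609 -3.40368888] 0.044983728584381495
```

View pics/w4.png

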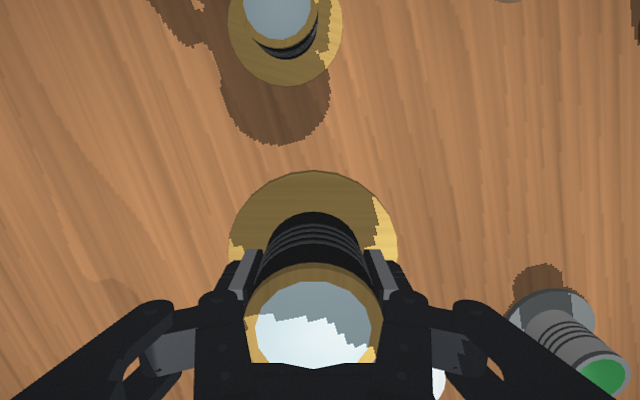

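View pics/s4.png

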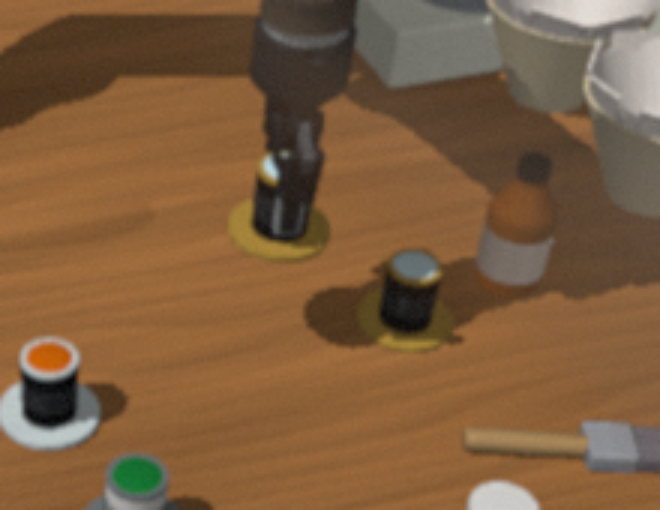

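The lens is held upright: opening 45 mm, load −3.4 N. I'll measure its flange centre in the hand.

Run:
```python
from h import *
z=np.load("pics/w4.npz");p=z["p"];o={k:z[k] for k in("eef_pos","tool_rot")};c=cam("wrist",o)
h=cv2.cvtColor(p,cv2.COLOR_BGR2HSV)
m=cv2.inRange(h,(18,90,40),(32,255,255));m[:160]=0;m[255:]=0;m[:,:215]=0;m[:,410:]=0
m=cv2.morphologyEx(m,cv2.MORPH_CLOSE,np.ones((3,3)))
m=cv2.morphologyEx(m,cv2.MORPH_OPEN,np.ones((3,3)))
cs=max(cv2.findContours(m,0,1)[0],key=cv2.contourArea)[:,0]
# keep uppermost/outer edge
out=np.array([q for q in cs if np.hypot(q[0]-313,q[1]-252)>75 and q[1]<250]);print(len(out))
for zz in (.0153,.0203):
  P=ray(c,out,.1359-.0166+.006);C,r,n=circR(P,tol=.001)
Rm=R.from_quat(o["tool_rot"]).as_matrix()
print(C,r,n,"tool off",Rm.T@(np.r_[C,.1253]-o["eef_pos"]))
```

```text
232
[0.45433018 0.25720309] 0.04128768480016083 232 tool off [ 0.00061516 -0.00090824  0.01056392]
```

send_rows(moves=[[-0.009,0.0047,0,0],[-0.018,0.0095,0,0],[-0.0297,0.01575,0,0],[-0.0297,0.01575,0,0],[-0.0297,0.01575,0,0],[-0.0297,0.01575,0,0],[-0.0297,0.01575,0,0],[-0.0297,0.01575,0,0],[-0.0297,0.01575,0,0],[-0.0297,0.01575,0,0],[-0.0297,0.01575,0,0],[-0.0297,0.01575,0,0],[-0.0297,0.01575,0,0],[-0.0297,0.01575,0,0],[-0.018,0.0095,0,0],[-0.009,0.0047,0,0],[0,0,0,0],[0,0,0,0],[0,0,0,0]])

```text
clock: 9.85
eef_pos: [0.5587, -0.195, 0.1356]
tool_rot: [0.793, 0.609, -0.0, -0.001]
ft_force: [-0.3, 1.1, -2.8]
grip_width: 0.0452
```

Run:
```python
from h import *
o=monitor.get_obs();p,d=cams.camera("wrist");cv2.imwrite("pics/w5.png",p)
np.savez("pics/w5.npz",p=p,d=d,**o)
Rm=R.from_quat(o["tool_rot"]).as_matrix()
print(o["clock"],o["eef_pos"],o["ft_force"],o["grip_width"],Rm, Rm.T@(np.array([.5584,-.1957,.08])-o["eef_pos"]))
```

```text
9.85 [ 0.55871473 -0.1949916   0.13555311] [-0.28863125  1.11514054 -2.78034818] 0.045174193790781796 [[ 2.57020001e-01  9.66405598e-01 -9.69141982e-04]
 [ 9.66405990e-01 -2.57019403e-01  6.99893384e-04]
 [ 4.27292591e-04 -1.11647121e-03 -9.99999285e-01]] [-7.89233667e-04 -6.00619229e-05  5.55528829e-02]
```

View pics/w5.png

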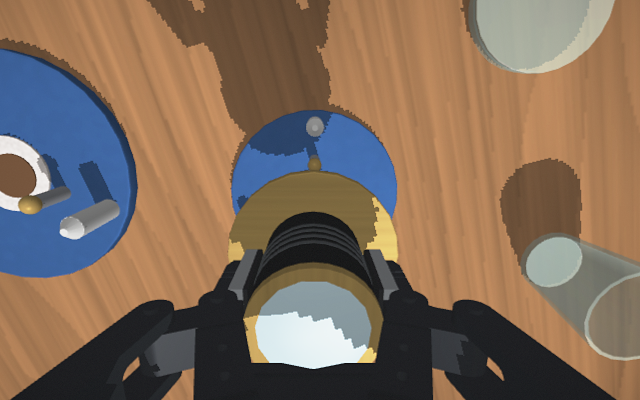

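The flange is centred over the mount, with the post at (315,127) and the ball at (314,162) dead ahead and symmetric. I'll lower to about 4 mm above contact.

send_rows(moves=[[-0.0005,0,0.008,0],[0,0,0.015,0],[0,0,0.018,0],[0,0,0.015,0],[0,0,0.01,0],[0,0,0.005,0],[0,0,0.003,0],[0,0,0,0],[0,0,0,0],[0,0,0,0]])

```text
clock: 10.9
eef_pos: [0.5596, -0.197, 0.0626]
tool_rot: [0.793, 0.609, 0.0, 0.001]
ft_force: [0.2, -0.1, -1.9]
grip_width: 0.0448
```

Run:
```python
from h import *
o=monitor.get_obs();p,d=cams.camera("wrist");cv2.imwrite("pics/w6.png",p)
np.savez("pics/w6.npz",p=p,d=d,**o)
p2,_=cams.camera("scene");cv2.imwrite("pics/s6.png",cv2.resize(p2[170:300,150:310],None,fx=4,fy=4,interpolation=2))
Rm=R.from_quat(o["tool_rot"]).as_matrix()
print(o["clock"],o["eef_pos"],o["ft_force"],o["grip_width"], Rm.T@(np.array([.5584,-.1957,.0566])-o["eef_pos"]))
```

```text
10.9 [ 0.55958063 -0.19695623  0.06260579] [ 0.24450036 -0.08214941 -1.9104321 ] 0.04479534013079937 [ 0.00090893 -0.00147431  0.00600348]
```

View pics/w6.png

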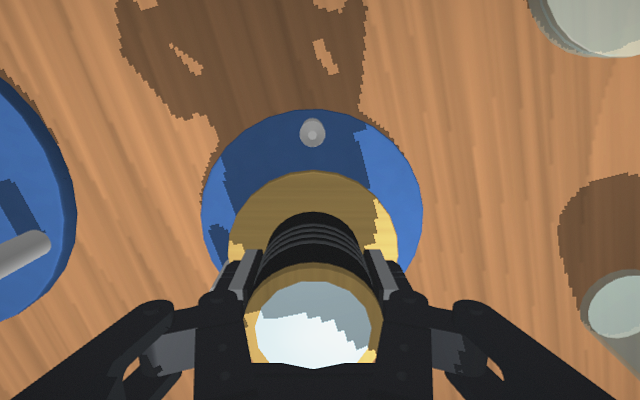

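View pics/s6.png

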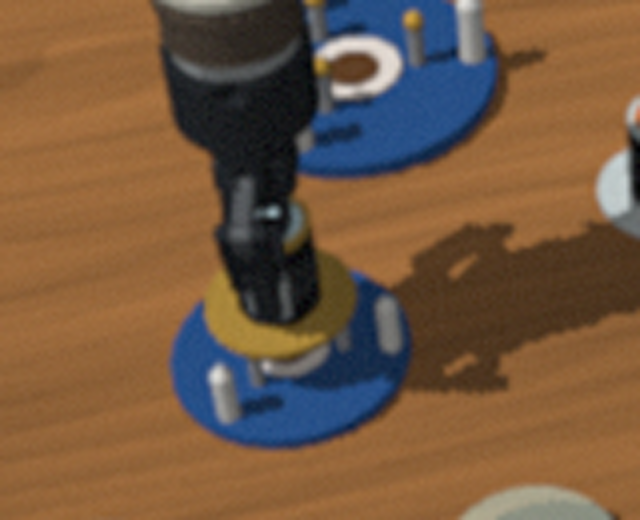

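The lens hangs level above the balls. I'll check flange and base centres against each other in the same wrist picture.

Run:
```python
from h import *
for f in ("w5","w6"):
    z=np.load(f"pics/{f}.npz");p=z["p"];o={k:z[k] for k in("eef_pos","tool_rot")};c=cam("wrist",o);zt=o["eef_pos"][2]
    h=cv2.cvtColor(p,cv2.COLOR_BGR2HSV)
    m=cv2.inRange(h,(18,90,40),(32,255,255));m[:160]=0;m[255:]=0;m[:,:215]=0;m[:,410:]=0
    m=cv2.morphologyEx(m,cv2.MORPH_CLOSE,np.ones((3,3)));m=cv2.morphologyEx(m,cv2.MORPH_OPEN,np.ones((3,3)))
    cs=max(cv2.findContours(m,0,1)[0],key=cv2.contourArea)[:,0]
    out=np.array([q for q in cs if np.hypot(q[0]-313,q[1]-252)>75 and q[1]<250])
    C,r,n=circR(ray(c,out,zt-.0106),tol=.001)
    b=cv2.inRange(h,(100,100,20),(125,255,255));b[:,:195]=0;b[:,430:]=0;b[:100]=0;b[270:]=0
    cb=cv2.convexHull(np.vstack([q[:,0] for q in cv2.findContours(b,0,1)[0] if cv2.contourArea(q)>100]))[:,0]
    full=cv2.findContours(cv2.drawContours(b*0,[cb],-1,255,-1),0,1)[0][0][:,0]
    lim=225 if f=="w6" else 205
    full=full[full[:,1]<lim]
    D,rb,nb=circR(ray(c,full,.010),tol=.001)
    tip=ray(c,[[312,133]],.049)[0] if f=="w6" else ray(c,[[315,126]],.049)[0]
    Rm=R.from_quat(o["tool_rot"]).as_matrix()
    print(f,"flange",C,r,n,"base",D,rb,nb,"tool diff base-flange",Rm[:2,:2].T@(D-C),"tip->centre",Rm[:2,:2].T@(tip[:2]-C))
```

```text
w5 flange [ 0.55798683 -0.19413298] 0.04120704460161385 221 base [ 0.55843254 -0.1953946 ] 0.06716853041734565 259 tool diff base-flange [-0.00110468  0.00075499] tip->centre [0.0565775  0.00142666]
w6 flange [ 0.55884074 -0.19593056] 0.04110291352136256 232 base [ 0.55841543 -0.19533135] 0.06723951491307552 326 tool diff base-flange [ 0.0004689  -0.00056575] tip->centre [ 0.05789055 -0.00028926]
```

The two are centred within 0.7 mm. I'll lower in 1 mm steps until contact.

send_rows(moves=[[0.0005,-0.0005,0.001,0],[0,0,0.001,0],[0,0,0.001,0],[0,0,0.001,0],[0,0,0,0],[0,0,0,0]])

```text
clock: 11.6
eef_pos: [0.5587, -0.1961, 0.0577]
tool_rot: [0.793, 0.609, -0.0, -0.0]
ft_force: [-0.1, -0.3, -3.3]
grip_width: 0.0448
```

send_rows(moves=[[0,0,0.001,0],[0,0,0,0],[0,0,0,0]])

```text
clock: 11.9
eef_pos: [0.5586, -0.1961, 0.0568]
tool_rot: [0.793, 0.609, -0.0, -0.0]
ft_force: [-0.4, 0.7, -2.8]
grip_width: 0.0446
```

send_rows(moves=[[0,0,0.0005,0],[0,0,0,0],[0,0,0,0]])

```text
clock: 12.2
eef_pos: [0.5587, -0.1962, 0.0565]
tool_rot: [0.793, 0.609, 0.0, 0.0]
ft_force: [0.5, 0.2, -1.2]
grip_width: 0.0451
```

send_rows(moves=[[0,0,0.0005,0],[0,0,0,0],[0,0,0,0]])

```text
clock: 12.5
eef_pos: [0.5588, -0.1962, 0.0564]
tool_rot: [0.793, 0.609, 0.0, 0.0]
ft_force: [-2.6, 0.4, 4.1]
grip_width: 0.045
```

Contact is made: force rose from −3 to +4 N at the expected height. One more small step, then release gradually.

send_rows(moves=[[0,0,0.0003,0],[0,0,0,0],[0,0,0,0]])

```text
clock: 12.8
eef_pos: [0.5588, -0.1962, 0.0563]
tool_rot: [0.793, 0.609, 0.0, 0.0]
ft_force: [-2.9, 0.9, 5.3]
grip_width: 0.0446
```

send_rows(moves=[[0,0,0,0],[0,0,0,0],[0,0,0,0],[0,0,0,0],[0,0,0,0]], claw=0.4)

```text
clock: 13.3
eef_pos: [0.5587, -0.1961, 0.0553]
tool_rot: [0.793, 0.609, -0.0, -0.0]
ft_force: [0.0, 0.1, 0.1]
grip_width: 0.0596
```

Run:
```python
from h import *
o=monitor.get_obs();p,d=cams.camera("wrist");cv2.imwrite("pics/w7.png",p)
np.savez("pics/w7.npz",p=p,d=d,**o)
print(o["clock"],o["eef_pos"],o["ft_force"],o["grip_width"])
```

```text
13.3 [ 0.55868458 -0.19611223  0.05532595] [0.00525003 0.0739847  0.06470708] 0.05964225567071079
```

View pics/w7.png

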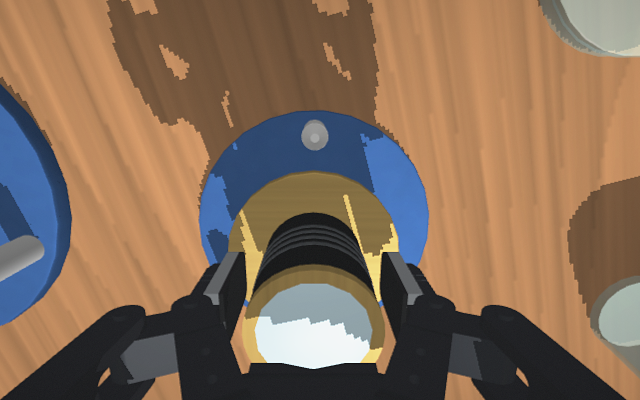

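The fingers are clear, force is zero and the lens stands still. I'll open more, rise straight up and look.

send_rows(moves=[[0,0,0,0],[0,0,0,0],[0,0,0,0],[0,0,-0.005,0],[0,0,-0.015,0],[0,0,-0.02,0],[0,0,-0.03,0],[0,0,-0.03,0],[0,0,-0.03,0],[0,0,-0.02,0],[0,0,0,0],[0,0,0,0],[0,0,0,0]], claw=0.8)

```text
clock: 14.65
eef_pos: [0.5578, -0.1958, 0.2041]
tool_rot: [0.793, 0.609, -0.001, -0.001]
ft_force: [-0.1, -0.5, -1.0]
grip_width: 0.0767
```

Run:
```python
from h import *
o=monitor.get_obs();p,d=cams.camera("wrist");cv2.imwrite("pics/w8.png",p)
np.savez("pics/w8.npz",p=p,d=d,**o)
p2,_=cams.camera("scene");cv2.imwrite("pics/s8.png",p2)
cv2.imwrite("pics/s8c.png",cv2.resize(p2[190:300,170:390],None,fx=3.6,fy=3.6,interpolation=2))
print(o["clock"],o["eef_pos"],o["ft_force"],o["grip_width"])
c=cam("wrist",o);h=cv2.cvtColor(p,cv2.COLOR_BGR2HSV)
m=cv2.inRange(h,(18,90,40),(32,255,255));m[:100]=0;m[260:]=0;m[:,:250]=0;m[:,380:]=0
m=cv2.morphologyEx(m,cv2.MORPH_OPEN,np.ones((3,3)))
cs=max(cv2.findContours(m,0,1)[0],key=cv2.contourArea)[:,0]
print("flange@.046",circR(ray(c,cs,.046),tol=.001))
g=cv2.inRange(h,(80,5,130),(110,80,255));g[:120]=0;g[260:]=0;g[:,:260]=0;g[:,370:]=0
cs=max(cv2.findContours(g,0,1)[0],key=cv2.contourArea)[:,0]
print("glass@.102",circR(ray(c,cs,.102),tol=.001))
```

```text
14.65 [ 0.55784186 -0.19581386  0.20406052] [-0.06194256 -0.54085158 -1.00371399] 0.07666887037774901
flange@.046 (array([ 0.55810114, -0.19607258]), np.float64(0.04125902556411804), 200)
glass@.102 (array([ 0.55766064, -0.19710581]), np.float64(0.018490134620557038), 138)
```

View pics/w8.png

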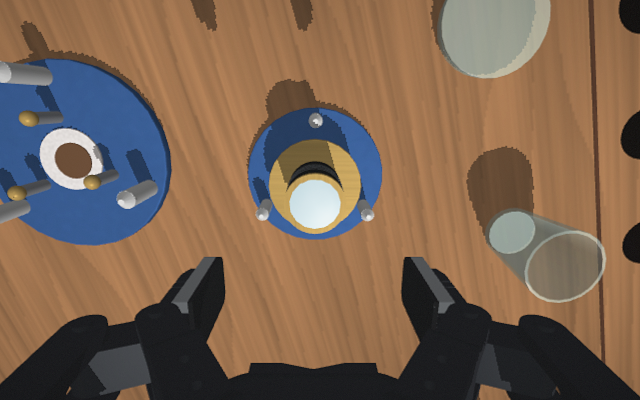

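View pics/s8c.png

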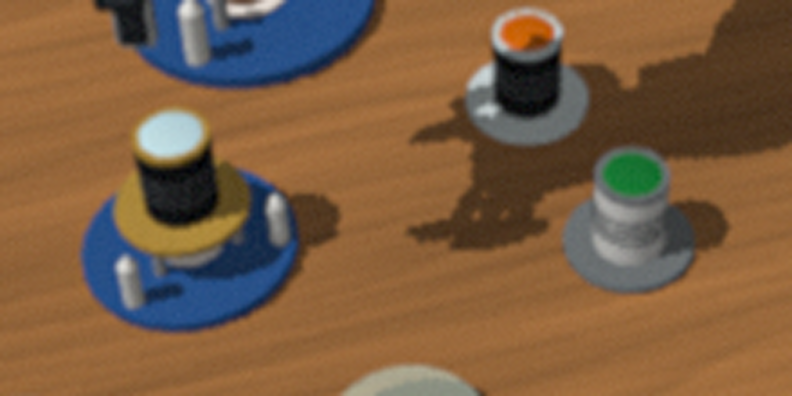

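The lens stands level on the mount between the posts. Its flange centre is at (0.5581, −0.1961), 0.5 mm from the mount axis. The filters are untouched. Handing in.

```bash
python3 -c "
from workcell import order;print(order.job_done())"
```

```text
the job is handed in; nothing more can be done
None
```

I picked up the right-hand brass-flanged lens, lowered it onto the smaller blue mount until it touched, let go, backed off and handed the job in at about 14.7 s.

- **Contact and release:** the lens touched at the expected height, with the wrist force going from about −3 N to +5 N. Just after I opened the fingers the force read zero and the lens stayed put.
- **Centring:** the last wrist picture puts the flange centre at (0.5581, −0.1961). That is about 0.5 mm from the mount axis at (0.5584, −0.1957).
- **Level:** the flange and barrel-top centres agree to about 1 mm over 56 mm of height, within the camera calibration. The lens looks level in the scene picture. I did not test it for rocking by touching it.
- **Filters:** the amber and green filters look untouched in the scene picture. I did not measure their positions before and after.
- **Disagreement:** the scene camera's first x readings were about 10 mm higher than the top camera's. I used the wrist camera instead, where the ball radius came out at 30.1 mm and the flange radius at 41.5 mm, both close to the given sizes.

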